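# Spin a flywheel and brake it on its timing mark

### The job

Check that the motorcycle flywheel on the green bearing stand runs free: flick it with a fingertip (its vanes give something to push) so that it spins anticlockwise seen from above, and let it run untouched until its yellow timing mark has gone past the red pointer at least twice. While it is still turning, brake it to a stop by pressing a fingertip down on the wheel's disc, and finish holding it at rest under the fingertip with the yellow mark lined up with the red pointer (if it stops elsewhere, ease it round with the fingertip). Do not lift the wheel, and leave the parts and tools lying around it alone.

Things in the scene. Friction and masses are not known exactly. Their poses are not given: they have to be found in the camera images.
- stand: Green bearing stand fixed on the bench: square foot 150 x 150 x 12 mm, column, and a red pointer on a bracket. Origin on the bench under the wheel's vertical axis; z up. The pointer lies in the stand's own -x direction, pointing at the axis; with its bracket it takes up 108 to 136 mm from the axis and reaches 75 mm above the bench.
- wheel (a joint): Flywheel angle, rad, growing anticlockwise seen from above, counting on turn after turn. 0, 2 pi, 4 pi..: mark at the pointer. Starts at rest between -5.6 and -0.7, so the mark passes the pointer first at 0, again at 2 pi. Very free bearing: flicked to 4 rad/s it coasts on for over a minute. Inertia about 0.004 kg m2.
- disc: The flywheel's disc, turning with the wheel; origin on the axis at its underside. Dark steel disc 200 mm across, 14 mm thick, top face 74 mm above the bench; hub washer and brass nut within 17 mm of the axis, up to 88 mm above the bench. The band from 62 to 100 mm from the axis is flat and bare: a fingertip pressed there with 5 N stops the wheel at once, and moved while pressing drags it round.
- vane (a point): Top middle, 94 mm above the bench, of the vane that stands in the mark's direction. Three upright aluminium vanes, 120 degrees apart, stand on the wheel's top face: each a radial rib from 30 to 60 mm from the axis, 8 mm thick, 20 mm high. Pushed sideways with a fingertip, they turn the wheel.
- mark (a point): Outer end of the yellow stripe (10 mm wide, 34 mm long, radial, on the wheel's top face), on the wheel's edge, 100 mm from the axis, 74 mm above the bench.
- index (a point): Point on the wheel's edge circle facing the red pointer's tip, 100 mm from the axis, 74 mm above the bench; fixed to the stand. The mark belongs here.
- wheel_lift (a joint): Height by which the wheel has been lifted off its seat on the spindle, m; 0 = seated by its weight (0.9 kg), limit 0.06.
- cdi_unit: Dark grey resin ignition box with a yellowish plug, 50 x 95 x 35 mm, lying loose; origin at the centre of its underside. Leave alone.
- tape_roll: Roll of black insulating tape, 54 x 56 x 19 mm, lying flat and loose; origin at the centre of its underside. Leave alone.
- spark_plug_0: Spark plug lying loose, 22 x 68 x 20 mm; origin at the centre of its underside. Leave alone.
- combi_spanner_13: Small spanner lying loose, 32 x 89 x 8 mm; origin at the centre of its underside. Leave alone.

How it is judged:
By the outcome, as a careful person would: the job done as asked, in the order asked, and still so for the second after the job is handed in, while the arm keeps its last pose, push and grip.
It also fails if it takes over 48 s, if anything falls off the work surface, if the arm or the gripper's body presses on something with over 40 N, if the wrist force passes 120 N, or if a joint passes its speed limit or range.

### The arm

A 7-joint arm with a two-finger parallel gripper is mounted at the origin on a cart in front of the work surface, level with it; the furniture and walls round the work are solid. World frame = base frame: x ahead of the robot, y to its left, z up, the work surface at z = 0. Lengths are in m, angles in rad, forces in N, time in s.
With the tool pointing down it reaches from about 0.4 to 0.85 m from the base axis. Payload 10.4 kg.
Tool frame: the origin (TCP) lies at the centre of the arm's flange, where the gripper is bolted on; the fingertips stand 182 mm ahead of it and the grasp point (between the pads) lies 164 mm ahead of it; z points along the fingers, y is the line along which they close (so a half turn about z gives the same grasp; the last joint's range is limited). The gripper opens to 87 mm and grips with 3 to 60 N. Pads are 19 mm wide; open, the fingers measure 117 mm over their backs; the gripper's body (75 mm by 190 mm) begins 51 mm behind the grasp point.
Start: joints at [1.186, 0.332, -0.065, 1.46, 0.022, 1.35, -0.088], TCP at [0.221, -0.585, 0.405] pointing down, gripper open.
Joint ranges: [-2.6, 2.6], [-0.5, 2.12], [-1.47, 1.34], [0.16, 2.42], [-1.27, 4.41], [0.06, 2.06], [-2.6, 2.6]. Speed limits (rad/s): [2.22, 2.22, 2.79, 2.79, 3.14, 3.14, 3.14].

### API

Orientations are given as a rotation vector (axis times angle).
In Python, from station import ctrl gives the robot as it stands. Calls block until the motion is done:
- ctrl.movep(position, orientation): joint-space move of the TCP to a pose.
- ctrl.line_to(position, frame=None, velocity=0.15, force_limit=None): straight line of the TCP; frame=None keeps the orientation; velocity is the mean speed in m/s. With force_limit (N) it stops when the force on the tool has changed by that much, and returns True; else False.
- ctrl.set_joints(angles): joint-space move.
- ctrl.open() and ctrl.grasp(f_grip=None): open the fingers fully, or close them until they stop; f_grip is the grip in N (None keeps the last).
- ctrl.dwell(seconds).
- ctrl.solve_ik(position, orientation): joint angles nearest the present ones, or None.
- ctrl.camera(name): name is "side" or "top" or "wrist"; returns the picture (480x640x3 uint8, red, green, blue); there is no depth.
- ctrl.camera_model(name): a dict with "fx", "fy", "cx", "cy" (pixels), "rvec" (rotation vector, rad) and "tvec" (3), from world to camera coordinates, as OpenCV has them; the wrist camera has in their place "mount" (4x4, takes a point from camera to tool coordinates, whose origin is the TCP and whose axes are the flange's). Camera axes: x right, y down, z forward; pixel columns grow to the right and rows downward; lengths in m; the calibration is good to about 2 mm. A picture is of the moment at which its call begins: read the wrist's pose just before it. camera_model takes no time and is no camera call.
A pose or a line that the arm cannot do raises ctrl.PlanningError and nothing moves.
- ctrl.sign_off(): hands the job in; it is judged then, once.
Readings, each from a call of its own:
- ctrl.get_t(): time.
- ctrl.get_joint_positions(): joint angles.
- ctrl.get_joint_vel(): joint speeds.
- ctrl.get_tau(): joint torques, N m.
- ctrl.get_tcp_pos(): TCP position.
- ctrl.get_eef_rot(): TCP orientation.
- ctrl.get_wrist_force(): force on the tool from outside, world axes, zero at the start.
- ctrl.get_ft_torque(): the same for the moment, N m.
- ctrl.get_opening(): finger opening in m.
- ctrl.get_gripper_force(): force on a finger pad.
Only numpy, scipy, OpenCV 4.12 (cv2) and the standard library are available. Lean on these libraries where they do the work, as an engineer would, in place of code of your own. Each camera call takes 0.05 s, during which the arm holds its last target. There are 200 camera calls.

## Working session

There is one attempt and no reset: what is moved stays moved. The work goes in short steps, each a Python script; the robot and the scene stay as the last script left them, time stands still between calls to the robot, and variables do not carry over. Pictures are saved under pics/ and viewed, at most 10 in all, crops included, and the job is handed in when it is done.

```bash
mkdir -p pics; python3 - <<'E'
from station import ctrl
import cv2
for n in("top","side"):
    cv2.imwrite(f"pics/{n}0.png",ctrl.camera(n)[:,:,::-1]); print(n,ctrl.camera_model(n))
print(ctrl.camera_model("wrist"),ctrl.get_t(),ctrl.get_eef_rot(),ctrl.get_tcp_pos(),ctrl.get_opening())
E
```

```text
top {'fx': 453.9206831691558, 'fy': 453.9206831691558, 'cx': 314.39786596724764, 'cy': 240.5016517607992, 'rvec': array([ 2.17323238, -2.13510564,  0.16906998]), 'tvec': array([-0.00959731,  0.57746261,  0.95938012])}
side {'fx': 442.27889031612915, 'fy': 442.27889031612915, 'cx': 316.52695919380983, 'cy': 233.59448659009522, 'rvec': array([ 0.04571097,  2.78295225, -1.42034587]), 'tvec': array([0.58153332, 0.07680119, 1.06769226])}
{'fx': 354.7128628084002, 'fy': 354.7128628084002, 'cx': 318.1083621239577, 'cy': 246.50444326051797, 'mount': array([[ 1.08447155e-03, -9.62436288e-01, -2.71505460e-01,
         7.49129020e-02],
       [ 9.99999360e-01,  1.13089344e-03, -1.45191252e-05,
         4.37432682e-04],
       [ 3.21017476e-04, -2.71505271e-01,  9.62436899e-01,
         2.03111153e-02],
       [ 0.00000000e+00,  0.00000000e+00,  0.00000000e+00,
         1.00000000e+00]])} 0.1 [-3.08913921e+00 -5.64962609e-01  4.97291937e-04] [ 0.22116489 -0.58443332  0.40405796] 0.08714135631955727
```

View pics/top0.png

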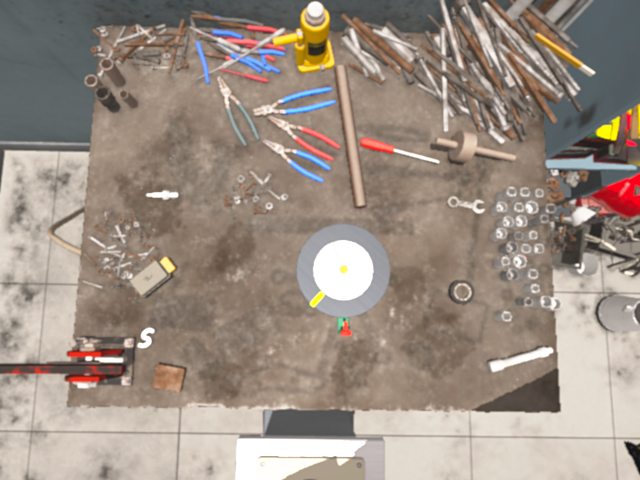

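View pics/side0.png

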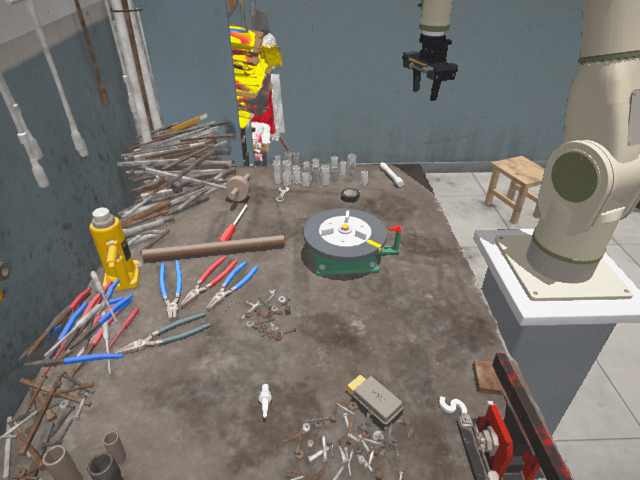

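```bash
cat > h.py <<'E'
import numpy as np, cv2
from station import ctrl
M={n:ctrl.camera_model(n) for n in("top","side")}
def proj(n,P):
    m=M[n]; K=np.array([[m["fx"],0,m["cx"]],[0,m["fy"],m["cy"]],[0,0,1]])
    return cv2.projectPoints(np.float64(P).reshape(-1,1,3),m["rvec"],m["tvec"],K,None)[0].reshape(-1,2)
def unproj(n,uv,z):
    m=M[n]; R=cv2.Rodrigues(m["rvec"])[0]; C=-R.T@m["tvec"]
    d=R.T@np.array([(uv[0]-m["cx"])/m["fx"],(uv[1]-m["cy"])/m["fy"],1]); return C+d*(z-C[2])/d[2]
E
python3 - <<'E'
from h import *
t=cv2.imread("pics/top0.png");s=cv2.imread("pics/side0.png")
a=cv2.resize(t[215:345,280:410],None,fx=4.5,fy=4.5,interpolation=2)
b=cv2.resize(s[195:285,290:420],None,fx=4.5,fy=4.5,interpolation=2)
cv2.imwrite("pics/ct.png",a);cv2.imwrite("pics/cs.png",b)
for n,uv,z in[("top",(343.5,269.5),.088),("side",(345.5,227.5),.088),("top",(313,303),.074),("top",(345,326),.07)]: print(n,unproj(n,uv,z))
E
```

```text
top [ 0.51095737 -0.06038674  0.088     ]
side [ 0.51202217 -0.05001099  0.088     ]
top [0.44085222 0.00179264 0.074     ]
top [ 0.39446101 -0.06581775  0.07      ]
```

View pics/ct.png

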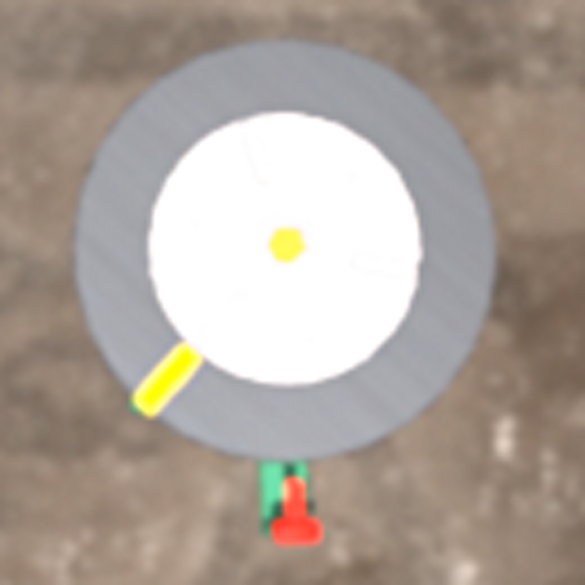

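View pics/cs.png

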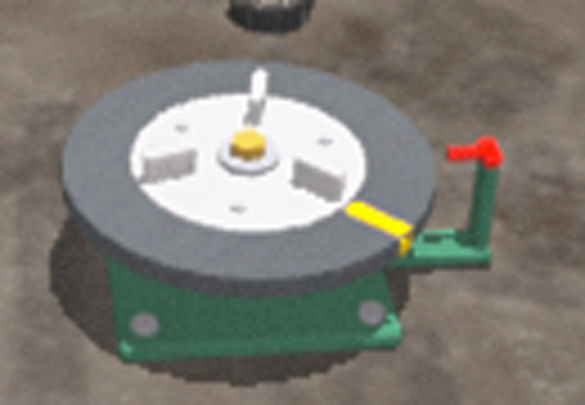

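```bash
cat >> h.py <<'E'
AX=np.array([0.51,-0.058]); PH=np.pi
YEL=lambda im: cv2.inRange(cv2.cvtColor(im,cv2.COLOR_RGB2HSV),(22,150,120),(34,255,255))
TH=np.radians(np.arange(0,360,.5)); RR=np.linspace(.072,.096,9)
def wheel(n,im=None):
    """mark angle relative to the pointer (wrapped), and yellow weight"""
    if im is None: im=ctrl.camera(n)
    A=AXC.get(n,AX)
    P=np.array([[A[0]+r*np.cos(t),A[1]+r*np.sin(t),.074] for r in RR for t in TH])
    uv=proj(n,P).astype(np.float32)
    v=cv2.remap(YEL(im),uv[:,0].reshape(len(RR),-1),uv[:,1].reshape(len(RR),-1),1)/255.
    w=v.sum(0); c=(w*np.exp(1j*TH)).sum()
    return float(np.angle(c*np.exp(-1j*PHC.get(n,PH)))), float(abs(c))
AXC={}; PHC={}
E
python3 - <<'E'
from h import *
import h
from scipy.optimize import least_squares
g=lambda u,v,x0,y0:(x0+(u+.5)/4.5-.5,y0+(v+.5)/4.5-.5)
T=[g(*p,280,215) for p in[(75,250),(496,250),(286,40),(286,460),(137,101),(434,101),(434,398)]]
S=[g(*p,290,195) for p in[(62,165),(437,170),(245,61),(110,93),(380,90),(150,262),(345,262)]]
for n,E_ in(("top",T),("side",S)):
    f=lambda a:[np.hypot(*(unproj(n,e,.074)[:2]-a))-.1 for e in E_]
    r=least_squares(f,[.51,-.06]); print(n,r.x,np.round(np.array(r.fun)*1e3,1)); a=r.x
    h.AXC[n]=a
    pts=[(293,485),(297,530)] if n=="top" else [(452,154),(487,152)]
    for p in pts:
        q=unproj(n,g(*p,*( (280,215) if n=="top" else (290,195))),.071)[:2]-a
        print("pointer",np.hypot(*q),np.degrees(np.arctan2(q[1],q[0])))
    im=cv2.imread(f"pics/{n}0.png")[:,:,::-1].copy()
    print("mark",wheel(n,im))
E
```

```text
top [ 0.5120283  -0.06050992] [-1.2 -0.8 -1.2 -1.3 -1.7 -0.4 -1.8]
pointer 0.11021873882871464 -177.61175161989325
pointer 0.13074196500258317 -177.11113668155713
mark (-0.7208977993699766, 104.48830127898881)
side [ 0.51194252 -0.05832029] [-0.6 -1.  -2.1 -1.5  2.5  2.  -3.4]
pointer 0.10992308014731196 -176.43878433219948
pointer 0.12907553389144888 -176.40735449993957
mark (-0.714287087783865, 133.93384004798793)
```

```bash
cat >> h.py <<'E'
AX=np.array([0.512,-0.0595]); AXC={"top":[.5120,-.0605],"side":[.5119,-.0583]}; PHC={"top":np.radians(-177.3),"side":np.radians(-176.5)}
RV=[np.pi,0,0]
def tip(dx,dy,z): return [AX[0]+dx,AX[1]+dy,z+.182]
def look():
    t=ctrl.get_t(); a,b=wheel("side"),wheel("top"); return round(t,3),np.round(a,3),np.round(b,3)
E
python3 - <<'E'
from h import *
ctrl.grasp(10); print(ctrl.get_t(),ctrl.get_opening())
ctrl.movep(tip(-.042,-.048,.13),RV); print(ctrl.get_t(),ctrl.get_tcp_pos())
for n in("side","wrist"): 
    im=ctrl.camera(n); cv2.imwrite(f"pics/{n}1.png",(im if n=="wrist" else cv2.resize(im[100:300,240:460],None,fx=3,fy=3))[:,:,::-1])
print(look())
E
```

```text
1.625 0.0007728536574669433
3.5917 [ 0.47003276 -0.1084057   0.31212816]
(3.692, array([ -0.776, 133.754]), array([ -0.765, 108.772]))
```

View pics/side1.png

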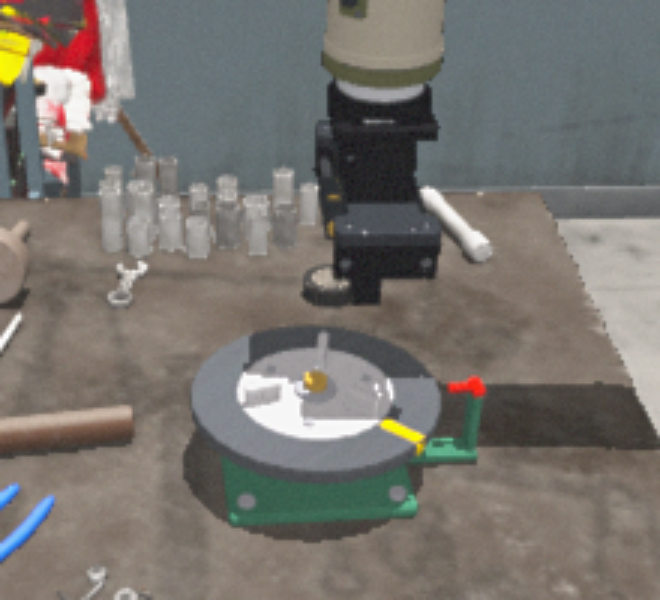

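View pics/wrist1.png

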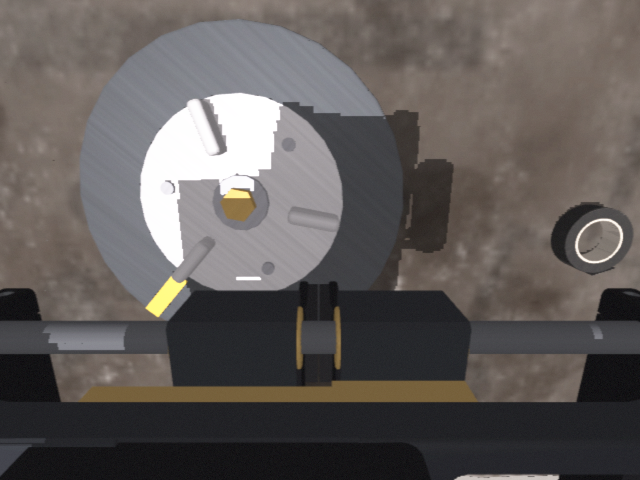

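```bash
python3 - <<'E'
from h import *
ctrl.line_to(tip(-.042,-.048,.082)); print(ctrl.get_t(),ctrl.get_tcp_pos(),ctrl.get_wrist_force())
ctrl.line_to(tip(.0,-.048,.082),velocity=.07); print(ctrl.get_t())
ctrl.line_to(tip(-.0,-.048,.125),velocity=.25)
print(look());print(look())
ctrl.line_to(tip(-.004,-.081,.10)); 
for i in range(3): print(look())
E
```

```text
4.2583 [ 0.47011696 -0.10751924  0.26425406] [0.09570827 0.27844428 0.24529107]
5.0083
(5.333, array([ 1.26 , 53.458]), array([3.142, 0.   ]))
(5.433, array([ 1.334, 41.322]), array([3.142, 0.   ]))
(5.958, array([ 1.728, 89.84 ]), array([3.142, 0.   ]))
(6.058, array([  1.789, 111.503]), array([3.142, 0.   ]))
(6.158, array([  1.851, 106.708]), array([3.142, 0.   ]))
```

```bash
python3 - <<'E'
from h import *
for i in range(5): print(look()); ctrl.dwell(.2)
im=ctrl.camera("side"); cv2.imwrite("pics/side2.png",cv2.resize(im[100:300,240:460],None,fx=3,fy=3)[:,:,::-1])
E
```

```text
(6.258, array([  1.914, 118.376]), array([3.142, 0.   ]))
(6.558, array([  2.102, 130.744]), array([3.142, 0.   ]))
(6.858, array([  2.292, 123.675]), array([  2.35 , 119.925]))
(7.158, array([  2.478, 135.559]), array([  2.54 , 140.361]))
(7.458, array([  2.668, 141.934]), array([  2.728, 137.984]))
```

View pics/side2.png

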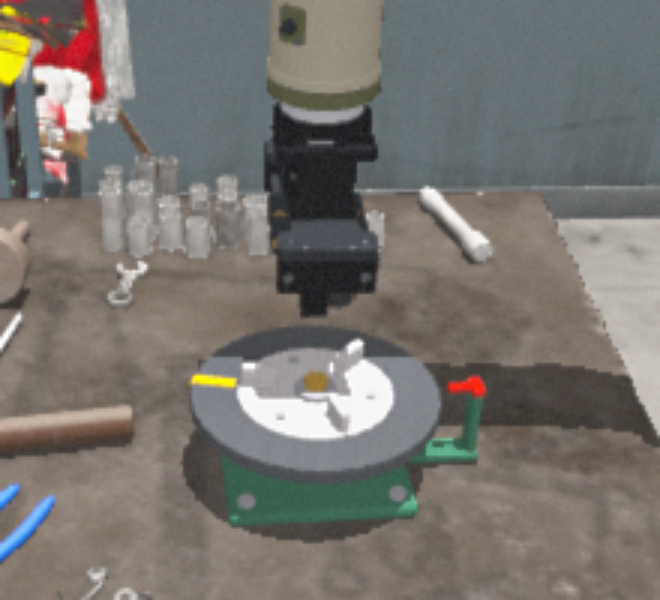

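```bash
python3 - <<'E'
from h import *
print(ctrl.get_t()); ctrl.line_to(tip(-.004,-.081,.084),velocity=.05)
ctrl.dwell(3.2); last=None; print(look())
ctrl.dwell(3); print(look()); ctrl.dwell(3); print(look()); ctrl.dwell(2); print(look())
E
```

```text
7.8083
(11.475, array([ -1.291, 145.412]), array([ -1.248, 114.   ]))
(14.575, array([  0.237, 139.166]), array([  0.258, 119.241]))
(17.675, array([ 1.562, 27.712]), array([3.142, 0.   ]))
(19.775, array([  2.268, 134.033]), array([ 2.321, 99.559]))
```

```bash
python3 - <<'E'
from h import *
ctrl.line_to(tip(-.004,-.081,.11),velocity=.2)
ctrl.line_to(tip(-.041,-.048,.112),velocity=.2)
t1=ctrl.get_t(); a1=wheel("side"); b1=wheel("top"); print(t1,a1,b1)
ctrl.dwell(.3); t2=ctrl.get_t(); a2=wheel("side"); print(t2,a2)
w=(a2[0]-a1[0])/(t2-t1)
# vane 120 deg behind the mark, world angle
v=np.degrees(a2[0])-176.5-120; v=(v+360)%360-360
print("w",w,"vane",v, "wait", np.radians(-110-v)/w)
E
```

```text
20.5583 (2.516846147889479, 135.21391185825928) (2.564500061358517, 128.75784756212312)
20.9583 (2.645805982420685, 135.09094807777922)
w 0.3223995863280132 vane -144.90648379683026 wait 1.8896831707746
```

```bash
python3 - <<'E'
from h import *
ctrl.dwell(1.75)
ctrl.line_to(tip(-.041,-.048,.082),velocity=.2); ta=ctrl.get_t()
ctrl.line_to(tip(-.008,-.048,.082),velocity=.048); tb=ctrl.get_t()
ctrl.line_to(tip(-.008,-.048,.107),velocity=.3); print(ta,tb,ctrl.get_t())
for i in range(5): print(look())
ctrl.line_to(tip(-.004,-.081,.105),velocity=.2)
for i in range(3): print(look())
E
```

```text
23.0583 23.9 24.15
(24.15, array([ -1.252, 139.246]), array([ -1.126, 107.612]))
(24.25, array([ -1.035, 134.927]), array([ -0.918, 110.166]))
(24.35, array([ -0.822, 140.466]), array([ -0.71 , 105.602]))
(24.45, array([ -0.615, 138.707]), array([ -0.499, 118.297]))
(24.55, array([ -0.395, 135.719]), array([ -0.294, 106.601]))
(24.967, array([  0.47 , 149.774]), array([  0.571, 133.319]))
(25.067, array([  0.67 , 120.561]), array([  0.773, 133.94 ]))
(25.167, array([  0.867, 125.729]), array([  0.974, 126.799]))
```

```bash
python3 - <<'E'
from h import *
ctrl.line_to(tip(-.004,-.081,.081),velocity=.05)
ctrl.dwell(2.6)
def ang(): t=ctrl.get_t(); a=wheel("side"); return t,a[0]
print(ang(),look()); ctrl.dwell(.5)
t1,a1=ang(); ctrl.dwell(.7); t2,a2=ang(); w=((a2-a1)%(2*np.pi))/(t2-t1)
rem=(-a2)%(2*np.pi); tc=t2+rem/w; print(t1,a1,t2,a2,w,"cross at",tc)
if tc-ctrl.get_t()>0: ctrl.dwell(tc-ctrl.get_t())
hit=ctrl.line_to(tip(-.004,-.081,.066),velocity=.06,force_limit=6)
print(hit,ctrl.get_t(),ctrl.get_tcp_pos()[2]-.182,ctrl.get_wrist_force())
for i in range(2): print(look())
E
```

```text
(28.5, 1.054837711404827) (28.55, array([ 1.144, 80.618]), array([3.142, 0.   ]))
29.15 2.241305733667226 29.9 -2.7170119442892036 1.766490172297542 cross at 31.4380849477104
True 31.7 0.07095343047860825 [ 0.63724675  0.74339971 15.2739623 ]
(31.7, array([  0.207, 147.009]), array([  0.207, 118.906]))
(31.8, array([  0.216, 146.951]), array([  0.208, 121.344]))
```

```bash
cat >> h.py <<'E'
def arc(da,z,v=.03):
    p=np.array(ctrl.get_tcp_pos())[:2]-AX; c,s=np.cos(da),np.sin(da)
    ctrl.line_to(tip(c*p[0]-s*p[1],s*p[0]+c*p[1],z),velocity=v)
    print(ctrl.get_t(),ctrl.get_tcp_pos(),ctrl.get_wrist_force())
E
python3 - <<'E'
from h import *
arc(-.1,.0705); print(look())
arc(-.1,.0705); print(look())
E
```

```text
32.3 [ 0.50225076 -0.14017877  0.25360417] [ 0.28170697  0.4452933  13.15078227]
(32.3, array([1.20000e-01, 1.39116e+02]), array([1.14000e-01, 1.16023e+02]))
32.7833 [ 0.49523741 -0.13901122  0.25359077] [ 0.35114333  0.20895238 11.93153089]
(32.783, array([2.70000e-02, 1.48464e+02]), array([2.60000e-02, 1.08502e+02]))
```

```bash
python3 - <<'E'
from h import *
arc(-.029,.0703,.02); print(look())
for n,c in(("top",(215,345,280,410)),("side",(195,285,290,420))):
    im=ctrl.camera(n)[c[0]:c[1],c[2]:c[3]]; cv2.imwrite(f"pics/f{n}.png",cv2.resize(im,None,fx=4.5,fy=4.5,interpolation=2)[:,:,::-1])
E
```

```text
33.1333 [ 0.49402961 -0.13876416  0.25344103] [ 0.85775796 -1.97505732 12.90383723]
(33.133, array([1.50000e-02, 1.39722e+02]), array([1.30000e-02, 1.07816e+02]))
```

View pics/ftop.png

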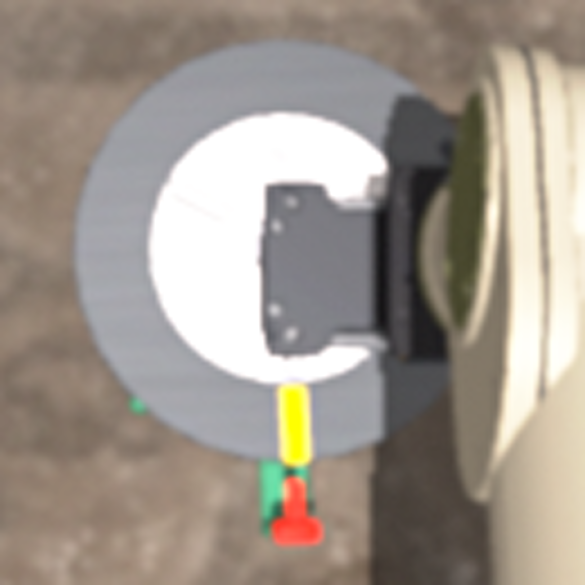

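View pics/fside.png

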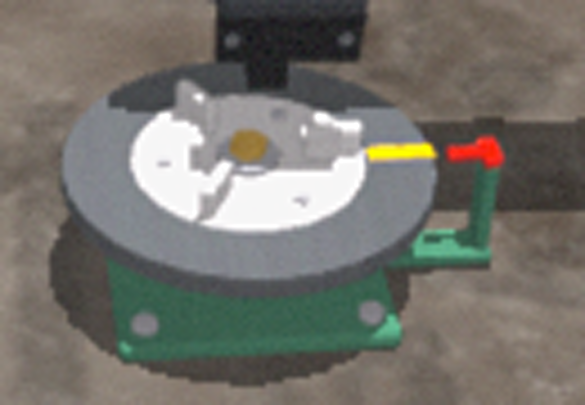

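In the top crop, the mark's outer end (295,462) lines up with the pointer tip (294,482). The side crop also shows the stripe in line with the pointer, at about (435,151) and (450,154). The wheel is at rest under the finger with the error under 1°.

```bash
python3 - <<'E'
from h import *
print(look(),ctrl.get_wrist_force()); print(ctrl.sign_off())
E
```

```text
(33.333, array([1.90000e-02, 1.45423e+02]), array([1.20000e-02, 1.09422e+02])) [ 0.6610724  -1.33741442 13.36323786]
the job is handed in; nothing more can be done
None
```

The job was handed in at about 33 s. The wheel is held at rest under the fingertip with the yellow mark within about 1° of the red pointer; it took a second flick, because a vane apparently caught the finger after the first, and the mark then passed the pointer three times untouched before I braked the wheel.

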